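# Drop a used syringe in the sharps container and click its shutter closed

## Task

Slide the red shutter of the yellow sloping-top sharps container to the left until it clicks into its open stop, drop the used syringe lying on the worktop through the open port, then slide the shutter back one click to its temporarily closed stop. Never push it on to the right into the third stop, which locks the container for good, and leave the swab carton, stapler and tape roll where they are.

Things in the scene. Friction and masses are not known exactly. Their poses are not given: they have to be found in the camera images.
- container: Yellow fixed hollow sharps box; front (own -x) faces the robot. Origin on the worktop under the port's centre; walls at x = -105 and +105, y = -80 and +128 mm; inner floor 6 mm up. Its top slopes up away from the robot at 33 degrees (front edge 87, rear edge 223 mm high). Grey rails along y at the face's lower and upper edges, 9 mm proud, hold the shutter.
- port (a point): Centre of the port in the plane of the sloping face, 155 mm above the worktop; the port is 42 mm wide along the container's y and 200 mm long up the slope. Axes as the container's: x level and away from the robot, y along the track, z up.
- shield_top (a point): Middle of the top edge of a clear, white-framed splash shield 208 mm wide. It stands square on the face 124 mm up the slope from the port's centre, 156 mm tall, so it leans over the port towards the robot and blocks an upright gripper there: tilt the tool to about square with the slope, fingers pointing down and away from the robot.
- shutter_plate (a joint): Travel (m) of the red shutter plate, 4 mm thick, 96 mm wide, along the container's +y (left seen from the robot). Stops: 0 = temporarily closed (start), +0.048 = open, -0.048 = locked for good (forbidden). Moving it out of a stop takes up to 5 N; half-way between two stops it tips over and is drawn to the next; it rests within 2 mm of it. Coloured dots on the lower rail mark the stops.
- tab (a point): Centre of the red finger tab fixed on the shutter: 12 mm thick along the track (grip it so), 50 mm long up the slope; its outer end is 34 mm, this point 20 mm out of the face. It is 55 mm up the slope from the port's centre and, with the shutter at 0, 48 mm to its +y side. Axes: x up the slope, y along the track towards open, z square out of the face.
- syringe_mid (a point): Middle of the used syringe (clear, blue-marked, needle capped), lying on the worktop; 164 mm long along its y, needle to +y, 20 g; point 5.5 mm above its underside. Barrel 10 mm wide, 11 mm high from y = -48 to +23 mm, best gripped at y = -10; finger flange at y = -48 is 24 mm wide; plunger ends at -82.
- swab_carton_base (a point): Bystander: white and blue carton of swabs, 55 x 60 mm and 90 mm tall, standing beyond the syringe's needle end; point at the centre of its underside.
- desk_stapler_base (a point): Bystander: blue and black stapler, 30 x 126 x 46 mm (long along its y), lying beside the syringe on its -x side, edge at least 55 mm from the barrel's axis; point at the centre of its underside.
- tape_roll_base (a point): Bystander: roll of brown tape lying flat, 94 mm across, 48 mm high, on the syringe's +x side, edge at least 55 mm from the barrel's axis; point at the centre of its underside.

How it is judged:
On the way, in this order (a step that is already met when the one before it is completed fails the run):
1. the shutter has clicked into its open stop (value of joint shutter_plate between 0.044 and 0.052 m), for 0.2 s.
2. the used syringe has dropped through the port into the container (z of syringe_mid in the frame of container below 0.09 m and x of syringe_mid in the frame of container between -0.098 and 0.098 m and y of syringe_mid in the frame of container between -0.076 and 0.124 m), for 0.2 s.
At the end, for the whole second after the job is handed in: The shutter rests within 4 mm of its temporarily closed (middle) stop, the used syringe lies inside the container under the sloping top, and carton, stapler and tape roll are within 20 mm of where they stood (all of step 2 and value of joint shutter_plate between -0.004 and 0.004 m and distance of each of swab_carton_base, desk_stapler_base, tape_roll_base from where it was at the start of the episode below 0.02 m); the robot touches nothing.
It fails at once if the shutter is pushed past the middle towards its permanent lock (value of joint shutter_plate below -0.024 m).
It fails at once if the swab carton, stapler or tape roll is displaced by more than 30 mm (distance of any of swab_carton_base, desk_stapler_base, tape_roll_base from where it was at the start of the episode above 0.03 m).
It also fails if it takes over 72 s, if anything falls off the work surface, if the arm or the gripper's body presses on something with over 40 N, if the wrist force passes 120 N, or if a joint passes its speed limit or range.

## Robot

A 6-joint arm with a two-finger parallel gripper is mounted at the origin on a cart in front of the work surface, level with it; the furniture and walls round the work are solid. World frame = base frame: x ahead of the robot, y to its left, z up, the work surface at z = 0. Lengths are in m, angles in rad, forces in N, time in s.
With the tool pointing down it reaches from about 0.375 to 0.925 m from the base axis. Payload 5.7 kg.
Tool frame: the origin (TCP) lies midway between the tips of the shut fingers; the grasp point (between the pads) lies 19 mm behind it; z points along the fingers, y is the line along which they close (so a half turn about z gives the same grasp; the last joint's range is limited). The gripper opens to 88 mm and grips with 3 to 60 N. Pads are 20 mm wide; open, the fingers measure 115 mm over their backs; the gripper's body (75 mm by 178 mm) begins 61 mm behind the grasp point.
Start: joints at [1.175, 0.359, 1.51, -0, 1.272, -0.115], TCP at [0.166, 0.576, 0.223] pointing down, gripper open.
Joint ranges: [-2.97, 2.97], [-1.01, 2.36], [0.21, 2.38], [-0.96, 4.11], [0.2, 2.71], [-2.98, 2.98]. Speed limits (rad/s): [2.39, 2.39, 3.14, 3.14, 3.14, 3.14].

## Interface

Orientations are given as a unit quaternion [w, x, y, z].
In Python, from station import monitor, optics, workorder, models gives the robot as it stands.
- The arm moves only by the tool carry_out, never from a script. Its argument "steps" is a list that holds one entry, the list of rows, each a list of 7 numbers: the gripper's target within -1 to 1 (shut at 1, half-way at 0, fully open at -1), then the shift along the tool's x, y, z in m, then the turn, a rotation vector about the tool's x, y, z in degrees. In form: [[[hand, x, y, z, rx, ry, rz], ...]]. A call has exactly 5 rows; each row shifts and turns the commanded pose from where the row before left it, along the tool's axes as they then stand; what a row does not reach is not made up. A row lasts 1/8 s, in which the tool goes at most 62.5 mm and 10.7 degrees, less where a joint would pass 70% of its speed; a pose out of reach is approached as far as the arm can. A call is refused whole if a number of a shift passes 0.0625 or a number of a turn 10.7, either way. A call with a gripper value outside its range is refused whole. The fingers move at their own pace and stop on an object; "newtons" is the grip in N (left out, the last holds). Time passes only in rows, so rows that do not move let the fingers close, or fill a call up. It gives the time, the measured TCP pose, the force, the opening and the grip force at its end, in the units of the state.
- monitor.get_state(): the state, without advancing time (a new reading comes with each control period).
- optics.get_image(name): name is "side" or "top" or "wrist"; returns a dict with "image" (480x640x3 uint8, red, green, blue), "depth" (480x640 float32, m along the optical axis (not along the pixel's ray), 0 where there is no reading), "fx", "fy", "cx", "cy" (pixels), "D" ([k1, k2, p1, p2, k3] as OpenCV has them; the pictures are not rectified), "R" (3x3) and "t" (3): a world point X has camera coordinates R X + t. Camera axes: x right, y down, z forward; pixel columns grow to the right and rows downward; lengths in m; the calibration is good to about 2 mm. A picture is of the moment at which its call begins.
- workorder.job_done(): hands the job in; it is judged then, once.
Trained networks look in the newest picture that a camera, given by its name, has taken for a name from the list of things; names that differ only in an ending like _2 or _b are one class to them, and where a whole thing is asked for, a point or a joint stands for the part that bears it (a point fixed in the world has none). Each returns a list of dicts, best first, with "score" (0 to 1); they miss things now and then, are a little off and sometimes report something else, mostly with a low value. They report only what shows in the picture. A call takes as long as a camera call.
- models.regions_of(label, camera): "mask" (480x640 bool, what is visible of it) and "xy" ([column, row] in pixels, amid what is visible of it).
The state is a dict: "t": time; "qpos": joint angles; "qd": joint speeds; "effort": joint torques, N m; "tcp_pos": TCP position; "tool_rot": TCP orientation; "ft_force": force on the tool from outside, world axes, zero at the start; "ft_torque": the same for the moment, N m; "gripper_width": finger opening in m; "grasp_force": force on a finger pad.
Only numpy, scipy, OpenCV 4.12 (cv2) and the standard library are available. Lean on these libraries where they do the work, as an engineer would, in place of code of your own. Each camera call takes 0.05 s, during which the arm holds its last target. There are 200 camera calls.

## Working session

There is one attempt and no reset: what is moved stays moved. The work goes in short steps, Python scripts to look and compute and a tool call to move; the robot and the scene stay as the last step left them, time stands still between calls to the robot, and variables do not carry over. Pictures are saved under pics/ and viewed, at most 10 in all, crops included, and the job is handed in when it is done.

Besides the shell and the picture viewer there is one more tool, called in YAML: its name, and indented under it one key for each argument. carry_out: Moves the arm, as the interface text tells. Its arguments: {"type":"object","properties":{"steps":{"type":"array","items":{"type":"array","items":{"type":"array","items":{"type":"number"}}}},"newtons":{"type":"number"}},"required":["steps"]}

```bash
mkdir -p pics; cat > h.py <<'E'
import numpy as np, cv2
from station import monitor, optics, workorder, models
from scipy.spatial.transform import Rotation as Ro
def cloud(im,mask=None):
    d=im["depth"]; m=d>0
    if mask is not None: m&=mask
    v,u=np.nonzero(m)
    K=np.array([[im["fx"],0,im["cx"]],[0,im["fy"],im["cy"]],[0,0,1]])
    p=cv2.undistortPoints(np.stack([u,v],1).astype(np.float64)[:,None],K,np.array(im["D"],float))[:,0]
    z=d[v,u]; P=np.c_[p*z[:,None],z]
    return (P-np.array(im["t"]))@np.array(im["R"]), u, v
E
python3 - <<'E'
from h import *
names="container port shutter_plate tab syringe_mid swab_carton_base desk_stapler_base tape_roll_base shield_top".split()
ims=[]
for c in("top","side"):
    im=optics.get_image(c); ims.append(im["image"])
    print(c,"cam at",-np.array(im["R"]).T@im["t"])
    np.savez(f"{c}.npz",**{k:np.array(v) for k,v in im.items()})
    for n in names:
        r=models.regions_of(n,c)
        for q in r[:1]:
            P,_,_=cloud(im,q["mask"])
            if len(P): print(c,n,round(q["score"],2),q["xy"],len(P),np.median(P,0).round(3),np.percentile(P,2,0).round(3),np.percentile(P,98,0).round(3))
    cv2.imwrite(f"pics/{c}1.png",im["image"][:,:,::-1])
s=monitor.get_state();print(s)
E
```

```text
top cam at [ 0.37935746 -0.08868319  1.1478448 ]
top container 0.67 [180.8, 192.8] 11829 [0.616 0.195 0.159] [0.496 0.103 0.005] [0.733 0.311 0.353]
top port 0.7 [179.8, 194.4] 11688 [0.616 0.194 0.159] [0.496 0.103 0.006] [0.732 0.31  0.353]
top shutter_plate 0.92 [174.3, 205.6] 2957 [0.59  0.212 0.151] [0.515 0.166 0.104] [0.656 0.26  0.215]
top tab 0.93 [175.3, 202.9] 2880 [0.59  0.212 0.151] [0.516 0.167 0.104] [0.654 0.259 0.215]
top syringe_mid 0.78 [382.7, 265.5] 223 [ 0.475 -0.29   0.008] [ 0.444 -0.355 -0.002] [ 0.523 -0.255  0.013]
top swab_carton_base 0.59 [441.2, 234.9] 768 [ 0.552 -0.413  0.089] [ 0.523 -0.454  0.007] [ 0.585 -0.388  0.094]
top desk_stapler_base 0.86 [368.5, 234.2] 602 [ 0.549 -0.236  0.04 ] [ 0.501 -0.277  0.003] [ 0.6   -0.2    0.048]
top tape_roll_base 0.98 [420.1, 313.2] 630 [ 0.366 -0.348  0.044] [ 0.324 -0.386 -0.002] [ 0.41  -0.299  0.051]
top shield_top 0.66 [180.5, 192.6] 11865 [0.616 0.195 0.158] [0.496 0.103 0.005] [0.734 0.312 0.353]
side cam at [ 0.11021143 -1.05005769  0.64805626]
side container 0.85 [319.3, 238.2] 7598 [0.613 0.116 0.119] 
[... 876 characters left out ...]
.314 0.337]
{'t': 1.0, 'qpos': array([ 1.17490828e+00,  3.58777286e-01,  1.51040065e+00, -2.86334601e-05,
        1.27248586e+00, -1.15103408e-01]), 'qd': array([ 0.00068661, -0.00211173,  0.00050201,  0.00142738, -0.00048931,
       -0.00125644]), 'effort': array([ 1.28929791e-03, -5.15343368e+01, -2.71135962e+01,  6.75701885e-02,
        2.46937852e-02, -4.63875892e-05]), 'tcp_pos': array([0.1662748 , 0.57647247, 0.22263606]), 'tool_rot': array([ 4.24970329e-06,  1.39927418e-01,  9.90161763e-01, -3.78772215e-05]), 'ft_force': array([-0.10807708, -0.19838548,  0.26158387]), 'ft_torque': array([-0.05379444,  0.00318528, -0.02628378]), 'grasp_force': 0.0, 'gripper_width': 0.08791155819606715}
```

View pics/top1.png

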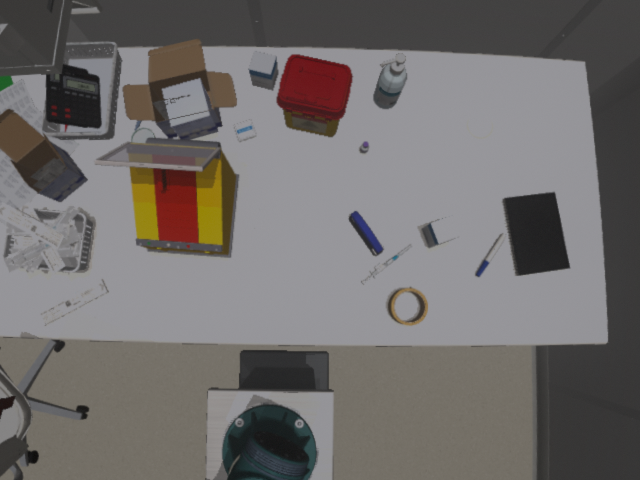

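View pics/side1.png

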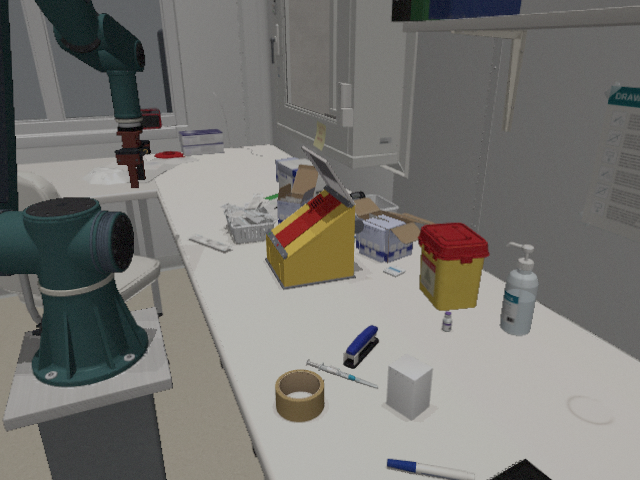

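```bash
python3 - <<'E'
from h import *
for c in("top","side"):
    im=dict(np.load(c+".npz")); P,u,v=cloud(im); I=im["image"].astype(int)[v,u]
    red=(I[:,0]>120)&(I[:,1]<70)&(I[:,2]<80)&(P[:,1]>0)&(P[:,2]>.08)
    Q=P[red]
    # plate plane fit: slope 33deg
    yel=(I[:,0]>150)&(I[:,1]>120)&(I[:,2]<90)&(P[:,1]>0)&(P[:,2]>.08)
    Y=P[yel]
    A=np.c_[Y[:,:2],np.ones(len(Y))]
    w=np.ones(len(Y),bool)
    for _ in range(8):
        k=np.linalg.lstsq(A[w],Y[w,2],rcond=None)[0]; r=Y[:,2]-A@k; w=abs(r)<max(.004,np.median(abs(r)))
    th=np.arctan(np.hypot(k[0],k[1]));print(c,"plane",k,np.degrees(th),np.degrees(np.arctan2(k[1],k[0])),w.sum())
    n=np.array([-k[0],-k[1],1]);n/=np.linalg.norm(n)
    h=(Q-[0,0,k[2]])@n
    print("h hist",np.percentile(h,[2,20,50,80,90,95,98]).round(4))
    T=Q[(h>.012)&(h<.045)]; print("tab",len(T),T.mean(0),T.min(0),T.max(0))
    Pl=Q[(h<.012)]; print("plate",len(Pl),np.percentile(Pl,[1,99],0).round(4))
    wy=P[(I[:,0]>150)&(I[:,1]>120)&(I[:,2]<90)&(P[:,1]>0)]; print("yellow",np.percentile(wy,[.5,99.5],0).round(4))
    # syringe
    m=(P[:,2]>.004)&(P[:,2]<.02)&(P[:,0]>.40)&(P[:,0]<.54)&(P[:,1]<-.19)&(P[:,1]>-.39)
    dd=P[m]; print("syr",len(dd))
    np.save(c+"_syr.npy",dd)
    x0,x1,y0,y1=(330,470,200,340) if c=="top" else (260,420,320,430)
    crop=im["image"][y0:y1,x0:x1,::-1].astype(np.uint8); cv2.imwrite(f"pics/{c}crop.png",cv2.resize(crop,None,fx=4,fy=4,interpolation=cv2.INTER_CUBIC))
E
```

```text
top plane [ 0.64944338 -0.03830772 -0.22907937] 33.04690857928394 -3.375706471644403 900
h hist [0.0014 0.0035 0.0051 0.0066 0.0073 0.0078 0.0086]<stdin>:17: RuntimeWarning: Mean of empty slice.
  ret = um.true_divide(
Traceback (most recent call last):
ValueError: zero-size array to reduction operation minimum which has no identity
```

```bash
python3 - <<'E'
from h import *
for c in("top","side"):
    im=dict(np.load(c+".npz")); P,u,v=cloud(im); I=im["image"].astype(int)[v,u]
    hsv=cv2.cvtColor(im["image"].astype(np.uint8),cv2.COLOR_RGB2HSV)[v,u].astype(int)
    box=(P[:,0]>.45)&(P[:,0]<.76)&(P[:,1]>.05)&(P[:,1]<.36)
    red=((hsv[:,0]<8)|(hsv[:,0]>172))&(hsv[:,1]>150)&(hsv[:,2]>40)&box&(P[:,2]>.08)
    yel=(hsv[:,0]>20)&(hsv[:,0]<34)&(hsv[:,1]>150)&(hsv[:,2]>50)&box
    Y=P[yel&(P[:,2]>.08)]
    A=np.c_[Y[:,:2],np.ones(len(Y))]; w=np.ones(len(Y),bool)
    for _ in range(15):
        k=np.linalg.lstsq(A[w],Y[w,2],rcond=None)[0]; r=Y[:,2]-A@k; w=abs(r)<max(.004,np.median(abs(r)))
    print(c,"plane",k,np.degrees(np.arctan(np.hypot(k[0],k[1]))),np.degrees(np.arctan2(k[1],k[0])),w.sum())
    n=np.array([-k[0],-k[1],1]);n/=np.linalg.norm(n); h=(P-[0,0,k[2]])@n
    for name,m in(("tab",red&(h>.011)&(h<.045)),("plate",red&(h<.010)),("face",yel&(abs(h)<.004)),("yel",yel)):
        Q=P[m]
        if len(Q)<5: print(name,len(Q)); continue
        print(name,len(Q),np.percentile(Q,[1,50,99],0).round(4).tolist(), "px",u[m].min(),u[m].max(),v[m].min(),v[m].max())
        R=cv2.minAreaRect((Q[:,:2]*1000).astype(np.float32)); print("   rect",R)
    m=(P[:,2]>.005)&(P[:,2]<.02)&(P[:,0]>.40)&(P[:,0]<.55)&(P[:,1]<-.21)&(P[:,1]>-.39)
    r=models.regions_of("syringe_mid",c)
    M=np.zeros((480,640),np.uint8)
    M=r[0]["mask"].astype(np.uint8)
    ok=(cv2.dilate(M,np.ones((3,3)))>0)[v,u]&(abs(P[:,2]-.006)<.012)
    Q=P[ok]; l=cv2.fitLine((Q[:,:2]*1000).astype(np.float32),cv2.DIST_HUBER,0,.01,.01).ravel()
    if l[0]<0: l[:2]*=-1
    s=(Q[:,:2]*1000-l[2:])@l[:2]; print("syr dir",l[:2],"ends",l[2:]+np.percentile(s,1)*l[:2],l[2:]+np.percentile(s,99)*l[:2])
    x0,x1,y0,y1=(340,460,210,300) if c=="top" else (290,410,340,430)
    a=cv2.resize(im["image"][y0:y1,x0:x1,::-1].astype(np.uint8),None,fx=3.3,fy=3.3,interpolation=2)
    x0,x1,y0,y1=(90,250,130,260) if c=="top" else (250,370,140,290)
    b=cv2.resize(im["image"][y0:y1,x0:x1,::-1].astype(np.uint8),(390,a.shape[0]),interpolation=2)
    cv2.imwrite(f"pics/{c}crop.png",np.hstack([a,b]))
E
python3 -c "
import cv2,numpy as np
a=cv2.imread('pics/topcrop.png');b=cv2.imread('pics/sidecrop.png');w=min(a.shape[1],b.shape[1]);cv2.imwrite('pics/both.png',np.vstack([a[:,:w],b[:,:w]]))"
```

```text
top plane [ 0.64727086 -0.03796533 -0.22798451] 32.95870250860352 -3.356807863301049 3286
tab 135 [[0.5388, 0.1935, 0.1268], [0.6306, 0.2329, 0.2118], [0.6524, 0.2417, 0.2268]] px 156 188 169 246
   rect ((582.6484375, 201.13565063476562), (156.2216339111328, 48.06071472167969), 22.20134925842285)
plate 2617 [[0.5152, 0.1654, 0.1027], [0.5854, 0.2089, 0.1487], [0.6569, 0.2596, 0.1965]] px 154 197 169 247
   rect ((580.3319091796875, 213.40475463867188), (95.0950927734375, 157.98785400390625), 86.32364654541016)
face 3396 [[0.5127, 0.1052, 0.0969], [0.5951, 0.158, 0.1495], [0.6761, 0.3151, 0.2051]] px 130 222 155 244
   rect ((604.7360229492188, 210.914306640625), (209.7781524658203, 182.5325927734375), 86.78607940673828)
yel 4095 [[0.5109, 0.1026, 0.0355], [0.5985, 0.1483, 0.1433], [0.6832, 0.3147, 0.205]] px 130 233 153 252
   rect ((598.5877075195312, 211.02859497070312), (209.1502227783203, 205.1885528564453), 86.30706024169922)
syr dir [ 0.5973318 -0.8019942] ends [ 444.56351771 -250.72339632] [ 525.72956182 -359.69916924]
side plane [ 0.60330898  0.06691903 -0.22616937] 31.25812
[... 291 characters left out ...]
5, 0.2201, 0.1367], [0.6812, 0.2626, 0.2109]] px 276 332 194 246
   rect ((593.61962890625, 213.21661376953125), (99.88030242919922, 184.07394409179688), 87.65977478027344)
face 307 [[0.4911, 0.0988, 0.0767], [0.5995, 0.1113, 0.1443], [0.6954, 0.3059, 0.2109]] px 270 354 190 264
   rect ((596.2454833984375, 202.8948516845703), (209.62847900390625, 208.45054626464844), 88.81968688964844)
yel 4127 [[0.4903, 0.0985, 0.011], [0.6086, 0.1086, 0.0864], [0.696, 0.3032, 0.2094]] px 266 354 190 285
   rect ((598.52197265625, 207.9617919921875), (216.27577209472656, 214.21556091308594), 86.7184829711914)
syr dir [ 0.60502535 -0.79620624] ends [ 424.39153239 -233.24273708] [ 514.72953235 -352.12648101]
```

View pics/both.png

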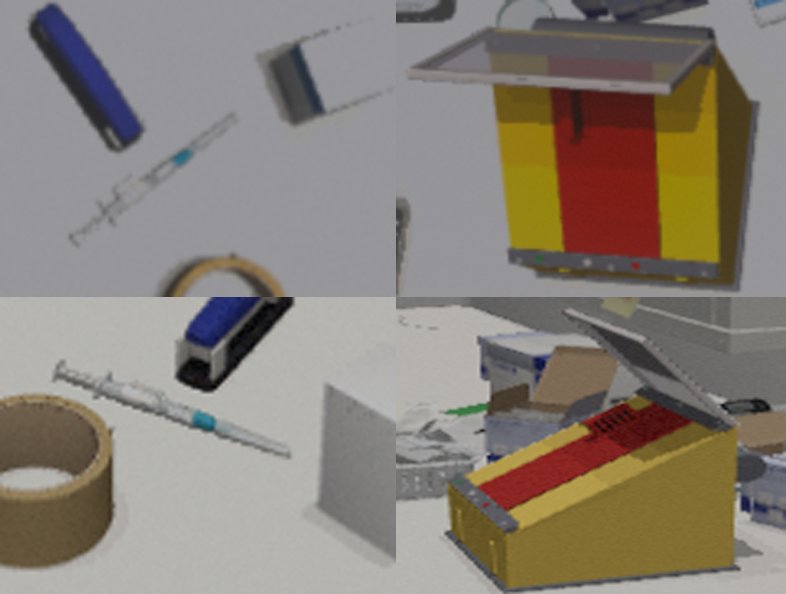

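```bash
cat >> h.py <<'E'
PORT=np.array([.602,.188,.155]); YAW=-3.4
def fr():
    a=np.radians(YAW);t=np.radians(33)
    ex=np.array([np.cos(a),np.sin(a),0]);ey=np.array([-np.sin(a),np.cos(a),0]);ez=np.array([0,0,1.])
    return np.cos(t)*ex+np.sin(t)*ez, ey, -np.sin(t)*ex+np.cos(t)*ez
def face(s,y,h):   # pose: tcp on face coordinates, tool square to slope
    S,Y,N=fr(); return PORT+s*S+y*Y+h*N, Ro.from_matrix(np.c_[-S,Y,-N])
def down(x,y,z,azx):
    a=np.radians(azx); X=np.array([np.cos(a),np.sin(a),0]);Z=np.array([0,0,-1.])
    return np.array([x,y,z]),Ro.from_matrix(np.c_[X,np.cross(Z,X),Z])
def cur():
    s=monitor.get_state(); q=s["tool_rot"]; return np.array(s["tcp_pos"]),Ro.from_quat([q[1],q[2],q[3],q[0]])
def plan(tgts,start=None):
    p,R=start or cur()
    for (tp,tR),n in tgts:
        print("->",tp.round(3))
        for i in range(n,0,-1):
            d=np.round(R.inv().apply(tp-p)/i,4); w=np.round((R.inv()*tR).as_rotvec(degrees=True)/i,1)
            print(d.tolist(),w.tolist()); p=p+R.apply(d); R=R*Ro.from_rotvec(w,degrees=True)
    return p,R
E
python3 - <<'E'
from h import *
plan([(face(.04,.048,.13),10),(face(.047,.048,.06),2)])
E
```

```text
-> [0.568 0.238 0.286]
[-0.0479, -0.0214, -0.0063] [-0.4, -3.3, -1.2]
[-0.0478, -0.0224, -0.0037] [-0.4, -3.3, -1.2]
[-0.0474, -0.0233, -0.0011] [-0.4, -3.3, -1.2]
[-0.0469, -0.0243, 0.0014] [-0.4, -3.3, -1.3]
[-0.0462, -0.0254, 0.0039] [-0.3, -3.3, -1.2]
[-0.0454, -0.0264, 0.0064] [-0.4, -3.3, -1.3]
[-0.0443, -0.0275, 0.0088] [-0.3, -3.3, -1.2]
[-0.0432, -0.0284, 0.0112] [-0.4, -3.3, -1.3]
[-0.0418, -0.0295, 0.0135] [-0.3, -3.2, -1.2]
[-0.0404, -0.0304, 0.0156] [-0.4, -3.3, -1.3]
-> [0.612 0.236 0.231]
[-0.0035, 0.0, 0.035] [0.0, 0.0, 0.0]
[-0.0034, 0.0, 0.035] [0.0, 0.0, 0.0]
```

carry_out:
  steps:
    - [[-1,-0.048,-0.021,-0.006,-0.4,-3.3,-1.2],[-1,-0.048,-0.022,-0.004,-0.4,-3.3,-1.2],[-1,-0.047,-0.023,-0.001,-0.4,-3.3,-1.2],[-1,-0.047,-0.024,0.001,-0.4,-3.3,-1.3],[-1,-0.046,-0.025,0.004,-0.3,-3.3,-1.2]]
  newtons: 25

```text
t: 1.72
tcp_pos: [0.3683, 0.4081, 0.2549]
tool_rot: [0.145, 0.085, 0.986, -0.004]
ft_force: [0.5, 0.5, 0.0]
gripper_width: 0.088
grasp_force: 0.0
```

carry_out:
  steps:
    - [[-1,-0.045,-0.026,0.006,-0.4,-3.3,-1.3],[-1,-0.044,-0.028,0.009,-0.3,-3.3,-1.2],[-1,-0.043,-0.028,0.011,-0.4,-3.3,-1.3],[-1,-0.042,-0.03,0.014,-0.3,-3.2,-1.2],[-1,-0.04,-0.03,0.016,-0.4,-3.3,-1.3]]

```text
t: 2.35
tcp_pos: [0.5684, 0.2391, 0.2858]
tool_rot: [0.285, 0.028, 0.958, -0.008]
ft_force: [0.8, 0.7, 0.5]
gripper_width: 0.0882
grasp_force: 0.0
```

```bash
python3 - <<'E'
from h import *
im=optics.get_image("wrist"); cv2.imwrite("pics/w1.png",im["image"][:,:,::-1])
p,R=cur(); print(p,R.as_matrix().round(3).tolist())
S,Y,N=fr()
P,u,v=cloud(im); hsv=cv2.cvtColor(im["image"],cv2.COLOR_RGB2HSV)[v,u].astype(int)
L=np.c_[(P-PORT)@S,(P-PORT)@Y,(P-PORT)@N]
red=((hsv[:,0]<8)|(hsv[:,0]>172))&(hsv[:,1]>130)&(hsv[:,2]>30)&(abs(L[:,0])<.12)&(abs(L[:,2])<.05)
pl=red&(L[:,2]<.012); tb=red&(L[:,2]>.016)
for n,m in(("plate",pl),("tab",tb)):
    if m.sum()>5: print(n,m.sum(),np.percentile(L[m],[2,50,98],0).round(4).tolist())
yl=(hsv[:,0]>20)&(hsv[:,0]<34)&(hsv[:,1]>150)&(abs(L[:,2])<.02)&(abs(L[:,0])<.12)
print("yellow",yl.sum(),np.percentile(L[yl],[2,50,98],0).round(4).tolist())
plan([(face(.045,.048,.06),3),(face(.045,.048,.010),2)])
E
```

```text
[0.57114424 0.23584307 0.28619234] [[-0.834, 0.058, 0.549], [0.047, 0.998, -0.035], [-0.55, -0.003, -0.835]]
plate 36034 [[-0.0954, -0.0213, 0.004], [-0.0106, 0.0197, 0.0056], [0.1037, 0.064, 0.0087]]
tab 1392 [[0.0303, 0.0427, 0.02], [0.0527, 0.0487, 0.0342], [0.0777, 0.0547, 0.0358]]
yellow 41011 [[-0.0969, -0.0777, -0.001], [-0.0115, 0.0716, 0.0005], [0.1019, 0.1191, 0.0057]]
-> [0.61  0.236 0.23 ]
[-0.0004, 0.0007, 0.0228] [-0.0, 0.1, 0.1]
[-0.0005, 0.0008, 0.0228] [-0.1, 0.1, 0.0]
[-0.0005, 0.0007, 0.0228] [-0.0, 0.2, 0.1]
-> [0.637 0.234 0.188]
[-0.0, 0.0, 0.025] [-0.0, -0.0, -0.0]
[-0.0001, 0.0, 0.025] [-0.0, -0.0, -0.0]
```

View pics/w1.png

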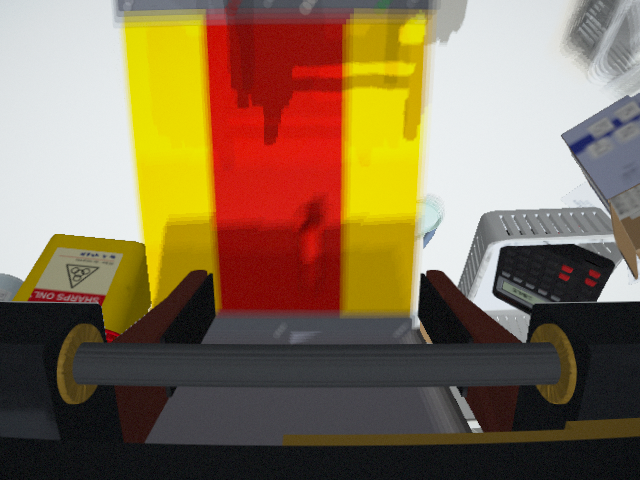

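carry_out:
  steps:
    - [[-1,0,0.001,0.023,0,0,0],[-1,0,0.001,0.023,0,0,0],[-1,-0.001,0,0.023,0,0,0],[-1,0,0,0.025,0,0,0],[-1,0,0,0.022,0,0,0]]

```text
t: 3.02
tcp_pos: [0.6317, 0.2383, 0.1878]
tool_rot: [0.284, 0.028, 0.958, -0.009]
ft_force: [-0.7, -0.7, 0.6]
gripper_width: 0.0876
grasp_force: 0.0
```

carry_out:
  steps:
    - [[1,0,0,0,0,0,0],[1,0,0,0,0,0,0],[1,0,0,0,0,0,0],[1,0,0,0,0,0,0],[1,0,0,0,0,0,0]]

```text
t: 3.65
tcp_pos: [0.6313, 0.2386, 0.1891]
tool_rot: [0.285, 0.028, 0.958, -0.008]
ft_force: [0.4, 0.4, 0.1]
gripper_width: 0.0412
grasp_force: 0.0
```

```bash
python3 - <<'E'
from h import *
p,R=cur(); S,Y,N=fr();d=p-PORT;print(d@S,d@Y,d@N)
print(R.inv().apply(Y*.048))
E
```

```text
0.040553892248960506 0.05220700187545559 0.014276466287194488
[-3.51228070e-05  4.79999826e-02  2.09546080e-05]
```

carry_out:
  steps:
    - [[1,0,0,0.002,0,0,0],[1,0,0,0,0,0,0],[1,0,0,0,0,0,0],[1,0,0,0,0,0,0],[1,0,0,0,0,0,0]]

```text
t: 4.28
tcp_pos: [0.6323, 0.238, 0.1866]
tool_rot: [0.284, 0.028, 0.958, -0.009]
ft_force: [1.3, -2.2, -1.3]
gripper_width: 0.0118
grasp_force: 25.0
```

carry_out:
  steps:
    - [[1,0,0.012,0,0,0,0],[1,0,0.012,0,0,0,0],[1,0,0.012,0,0,0,0],[1,0,0.012,0,0,0,0],[1,0,0,0,0,0,0]]

```text
t: 4.9
tcp_pos: [0.6352, 0.2866, 0.1866]
tool_rot: [0.284, 0.028, 0.958, -0.009]
ft_force: [1.3, -2.8, -2.2]
gripper_width: 0.0121
grasp_force: 25.0
```

carry_out:
  steps:
    - [[-0.2,0,0,0,0,0,0],[-0.2,0,0,0,0,0,0],[-0.2,0,0,0,0,0,0],[-0.2,0,0,0,0,0,0],[-0.2,0,0,0,0,0,0]]

```text
t: 5.52
tcp_pos: [0.6352, 0.2863, 0.1868]
tool_rot: [0.284, 0.028, 0.958, -0.008]
ft_force: [-0.4, -0.0, 0.1]
gripper_width: 0.0524
grasp_force: 0.0
```

carry_out:
  steps:
    - [[-0.2,0,0,-0.03,0,0,0],[-0.2,0,0,-0.03,0,0,0],[-0.2,0,0,-0.03,0,0,0],[-0.2,0.02,0,-0.03,0,0,0],[-0.2,0.02,0,-0.02,0,0,0]]

```text
t: 6.15
tcp_pos: [0.5249, 0.2929, 0.2837]
tool_rot: [0.285, 0.028, 0.958, -0.008]
ft_force: [-0.6, -0.3, 0.1]
gripper_width: 0.053
grasp_force: 0.0
```

```bash
python3 - <<'E'
from h import *
im=optics.get_image("wrist"); cv2.imwrite("pics/w2.png",im["image"][:,:,::-1])
p,R=cur(); S,Y,N=fr()
P,u,v=cloud(im); hsv=cv2.cvtColor(im["image"],cv2.COLOR_RGB2HSV)[v,u].astype(int)
L=np.c_[(P-PORT)@S,(P-PORT)@Y,(P-PORT)@N]
red=((hsv[:,0]<8)|(hsv[:,0]>172))&(hsv[:,1]>130)&(hsv[:,2]>30)&(abs(L[:,0])<.12)&(abs(L[:,2])<.05)
for n,m in(("plate",red&(L[:,2]<.012)),("tab",red&(L[:,2]>.016))):
    if m.sum()>5: print(n,m.sum(),np.percentile(L[m],[2,50,98],0).round(4).tolist())
hole=(L[:,2]<-.02)&(abs(L[:,0])<.08)&(abs(L[:,1])<.06); print("hole",hole.sum(),np.percentile(L[hole],[2,50,98],0).round(4).tolist())
mid=np.array([.473,-.293]); nd=np.array([.60,-.80]); g=mid-.01*nd; print(p,g)
plan([(down(.45,-.05,.30,140),10),(down(g[0],g[1],.15,127),5)])
E
```

```text
plate 29379 [[-0.1033, 0.0265, 0.004], [-0.0228, 0.0732, 0.0056], [0.0985, 0.1178, 0.0089]]
tab 1121 [[0.0303, 0.09, 0.0194], [0.0514, 0.0962, 0.0341], [0.0782, 0.1021, 0.0358]]
hole 6862 [[-0.077, -0.0587, -0.1768], [0.0239, -0.0343, -0.132], [0.0782, -0.0027, -0.0607]]
[0.52199914 0.29250104 0.28327914] [ 0.467 -0.285]
-> [ 0.45 -0.05  0.3 ]
[0.0034, -0.0346, -0.0042] [1.1, 3.2, 3.6]
[0.0014, -0.0348, -0.0034] [1.1, 3.2, 3.6]
[-0.0006, -0.0349, -0.0027] [1.0, 3.2, 3.5]
[-0.0026, -0.0349, -0.0022] [1.1, 3.2, 3.6]
[-0.0046, -0.0347, -0.0018] [1.0, 3.2, 3.5]
[-0.0066, -0.0344, -0.0015] [1.1, 3.2, 3.6]
[-0.0087, -0.0339, -0.0012] [1.0, 3.2, 3.5]
[-0.0107, -0.0334, -0.0012] [1.1, 3.2, 3.6]
[-0.0127, -0.0326, -0.0012] [1.0, 3.1, 3.5]
[-0.0147, -0.0318, -0.0015] [1.1, 3.2, 3.6]
-> [ 0.467 -0.285  0.15 ]
[-0.0328, -0.0338, 0.03] [-0.0, -0.0, 2.6]
[-0.0343, -0.0323, 0.03] [-0.0, -0.0, 2.6]
[-0.0358, -0.0307, 0.03] [-0.0, -0.0, 2.6]
[-0.0371, -0.029, 0.03] [-0.0, -0.0, 2.6]
[-0.0385, -0.0273, 0.0301] [-0.0, -0.0, 2.6]
```

View pics/w2.png

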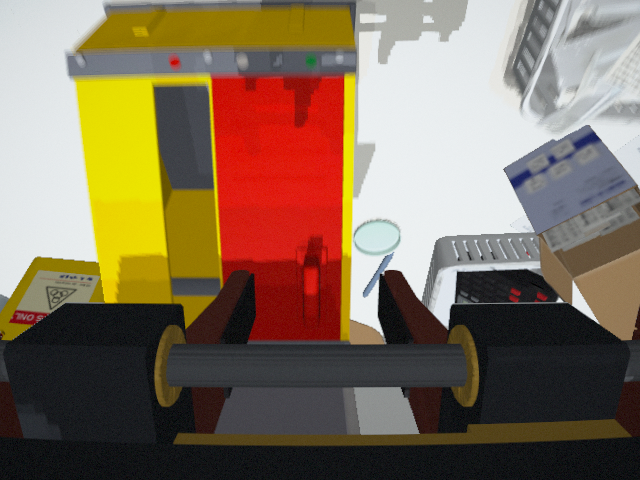

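carry_out:
  steps:
    - [[-0.1,0.003,-0.035,-0.004,1.1,3.2,3.6],[-0.1,0.001,-0.035,-0.003,1.1,3.2,3.6],[-0.1,-0.001,-0.035,-0.003,1.0,3.2,3.5],[-0.1,-0.003,-0.035,-0.002,1.1,3.2,3.6],[-0.1,-0.005,-0.035,-0.002,1.0,3.2,3.5]]

```text
t: 6.82
tcp_pos: [0.4914, 0.1191, 0.2917]
tool_rot: [0.145, 0.19, 0.971, -0.004]
ft_force: [0.6, -1.4, 0.4]
gripper_width: 0.0485
grasp_force: 0.0
```

carry_out:
  steps:
    - [[-0.1,-0.007,-0.034,-0.002,1.1,3.2,3.6],[-0.1,-0.009,-0.034,-0.001,1.0,3.2,3.5],[-0.1,-0.011,-0.033,-0.001,1.1,3.2,3.6],[-0.1,-0.013,-0.033,-0.001,1.0,3.1,3.5],[-0.1,-0.015,-0.032,-0.002,1.1,3.2,3.6]]

```text
t: 7.45
tcp_pos: [0.4565, -0.0532, 0.3008]
tool_rot: [-0.0, 0.343, 0.939, -0.0]
ft_force: [0.7, 0.7, 0.1]
gripper_width: 0.0483
grasp_force: 0.0
```

carry_out:
  steps:
    - [[-0.1,-0.033,-0.034,0.03,0,0,2.6],[-0.1,-0.034,-0.032,0.03,0,0,2.6],[-0.1,-0.036,-0.031,0.03,0,0,2.6],[-0.1,-0.037,-0.029,0.03,0,0,2.6],[-0.1,-0.038,-0.027,0.03,0,0,2.6]]

```text
t: 8.07
tcp_pos: [0.4736, -0.2887, 0.1499]
tool_rot: [0.001, 0.447, 0.894, -0.001]
ft_force: [0.3, -1.2, 0.4]
gripper_width: 0.0486
grasp_force: 0.0
```

carry_out:
  steps:
    - [[-0.1,0,0,0,0,0,0],[-0.1,0,0,0,0,0,0],[-0.1,0,0,0,0,0,0],[-0.1,0,0,0,0,0,0],[-0.1,0,0,0,0,0,0]]

```text
t: 8.7
tcp_pos: [0.4738, -0.2861, 0.1516]
tool_rot: [0.001, 0.446, 0.895, -0.001]
ft_force: [0.2, 1.0, -0.1]
gripper_width: 0.0483
grasp_force: 0.0
```

```bash
python3 - <<'E'
from h import *
im=optics.get_image("wrist"); I=im["image"]; cv2.imwrite("pics/w3.png",I[:,:,::-1])
print(cur()[0]); 
r=models.regions_of("syringe_mid","wrist")
for q in r[:2]:
    P,u,v=cloud(im,q["mask"]); P=P[abs(P[:,2]-.006)<.015]
    l=cv2.fitLine((P[:,:2]*1000).astype(np.float32),cv2.DIST_HUBER,0,.01,.01).ravel()
    if l[0]<0:l[:2]*=-1
    s=(P[:,:2]*1000-l[2:])@l[:2]
    print(q["score"],q["xy"],len(P),"dir",l[:2],"az",np.degrees(np.arctan2(l[1],l[0])),"ends",l[2:]+s.min()*l[:2],l[2:]+s.max()*l[:2],"len",np.ptp(s))
    w=np.abs((P[:,:2]*1000-l[2:])@[-l[1],l[0]])
    for a in np.arange(s.min(),s.max(),8):
        k=(s>=a)&(s<a+8); t=(P[k][:,:2]*1000-l[2:])@[-l[1],l[0]]
        if k.any(): print(round(a-s.min()),k.sum(),t.min().round(1),t.max().round(1),P[k][:,2].max().round(4))
E
```

```text
[ 0.4736961  -0.28615868  0.1514664 ]
0.79 [310.2, 209.1] 2320 dir [ 0.60652524 -0.7950642 ] az -52.661316 ends [ 426.85710647 -229.26658839] [ 525.8053375  -358.97297443] len 163.13951032630962
0 84 -3.3 2.6 0.0141
8 66 -2.7 1.0 0.0113
16 69 -3.5 1.0 0.0104
24 89 -4.6 2.3 0.0097
32 194 -9.5 9.7 0.0132
40 140 -6.3 3.8 0.0122
48 219 -6.3 11.3 0.0121
56 250 -5.5 12.1 0.0127
64 237 -5.6 12.1 0.0117
72 120 -4.9 4.4 0.0119
80 124 -5.0 3.6 0.0124
88 114 -5.1 3.5 0.012
96 100 -4.4 3.5 0.0118
104 85 -3.7 2.7 0.011
112 81 -3.8 3.4 0.0105
120 81 -3.8 3.4 0.0104
128 80 -3.2 3.3 0.0102
136 65 -3.2 3.3 0.0091
144 55 -2.5 1.6 0.0093
152 51 -2.6 1.6 0.009
160 16 -2.7 1.5 0.0078
```

View pics/w3.png

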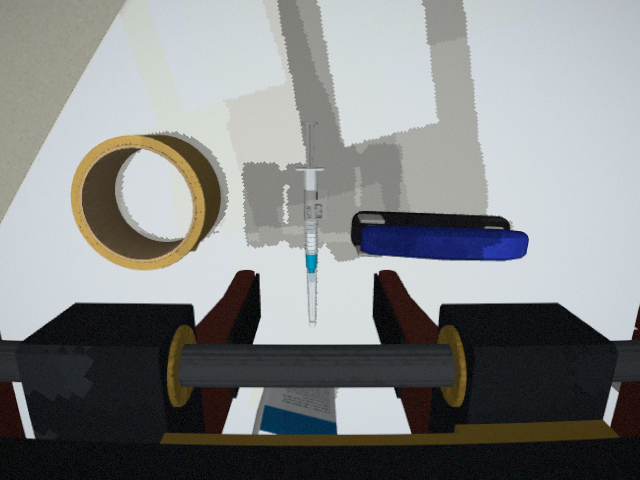

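```bash
python3 - <<'E'
from h import *
ps=[]
for _ in range(4): optics.get_image("wrist"); ps.append(cur()[0])
print(np.array(ps).round(4)); p=np.mean(ps,0); R=cur()[1]
plan([(down(.4703,-.2862,.010,127.3),5)],(p,R))
E
```

```text
[[ 0.4736 -0.2864  0.1512]
 [ 0.4735 -0.2864  0.1511]
 [ 0.4735 -0.2865  0.1511]
 [ 0.4735 -0.2865  0.151 ]]
-> [ 0.47  -0.286  0.01 ]
[0.0004, -0.0005, 0.0282] [-0.0, 0.0, -0.1]
[0.0005, -0.0005, 0.0282] [-0.0, 0.0, -0.1]
[0.0005, -0.0004, 0.0282] [-0.0, 0.0, -0.0]
[0.0004, -0.0005, 0.0283] [-0.0, 0.0, -0.1]
[0.0005, -0.0004, 0.0282] [-0.0, 0.0, -0.0]
```

carry_out:
  steps:
    - [[-0.1,0.001,-0.001,0.028,0,0,-0.3],[-0.1,0.001,-0.001,0.028,0,0,0],[-0.1,0,0,0.028,0,0,0],[-0.1,0,0,0.028,0,0,0],[-0.1,0,0,0.028,0,0,0]]

```text
t: 9.62
tcp_pos: [0.4707, -0.2865, 0.0101]
tool_rot: [0.0, 0.444, 0.896, -0.001]
ft_force: [-0.1, 0.8, 0.2]
gripper_width: 0.0484
grasp_force: 0.0
```

carry_out:
  steps:
    - [[-0.1,0,0,0.004,0,0,0],[-0.1,0,0,0,0,0,0],[-0.1,0,0,0,0,0,0],[-0.1,0,0,0,0,0,0],[-0.1,0,0,0,0,0,0]]
  newtons: 10

```text
t: 10.25
tcp_pos: [0.4708, -0.2864, 0.0078]
tool_rot: [0.0, 0.444, 0.896, -0.0]
ft_force: [-2.1, 1.0, 7.7]
gripper_width: 0.048
grasp_force: 3.9
```

carry_out:
  steps:
    - [[0.4,0,0,-0.001,0,0,0],[0.5,0,0,0,0,0,0],[1,0,0,0,0,0,0],[1,0,0,0,0,0,0],[1,0,0,0,0,0,0]]

```text
t: 10.88
tcp_pos: [0.4705, -0.2864, 0.0079]
tool_rot: [0.0, 0.444, 0.896, -0.001]
ft_force: [-0.6, -0.2, 1.4]
gripper_width: 0.0076
grasp_force: 8.9
```

carry_out:
  steps:
    - [[1,0,0,0,0,0,0],[1,0,0,0,0,0,0],[1,0,0,0,0,0,0],[1,0,0,0,0,0,0],[1,0,0,0,0,0,0]]

```text
t: 11.5
tcp_pos: [0.4706, -0.2863, 0.0079]
tool_rot: [0.0, 0.444, 0.896, -0.001]
ft_force: [-0.1, -0.9, 1.5]
gripper_width: 0.0077
grasp_force: 8.8
```

carry_out:
  steps:
    - [[1,0,0,-0.01,0,0,0],[1,0,0,-0.02,0,0,0],[1,0,0,-0.03,0,0,0],[1,0,0,-0.03,0,0,0],[1,0,0,0,0,0,0]]

```text
t: 12.12
tcp_pos: [0.4724, -0.2874, 0.1007]
tool_rot: [0.003, 0.444, 0.896, -0.001]
ft_force: [-0.1, -0.1, -0.3]
gripper_width: 0.0074
grasp_force: 8.5
```

```bash
python3 - <<'E'
from h import *
im=optics.get_image("wrist"); I=im["image"]; 
im2=optics.get_image("side"); a=cv2.resize(im2["image"][290:440,240:440],(640,480))
cv2.imwrite("pics/w4.png",cv2.resize(np.hstack([I,a])[:,:,::-1],(800,300)))
s=monitor.get_state(); print(s["tcp_pos"],s["gripper_width"],s["grasp_force"])
E
```

```text
[ 0.47068532 -0.28616765  0.09816365] 0.00741360694059932 8.534783346840413
```

View pics/w4.png

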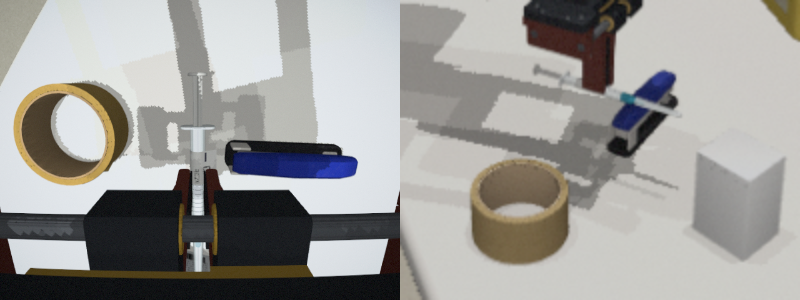

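```bash
python3 - <<'E'
from h import *
st=(cur())
plan([(down(.44,-.10,.27,140),5),(face(-.06,.003,.14),10)],st)
E
```

```text
-> [ 0.44 -0.1   0.27]
[0.0333, 0.0177, -0.0344] [-0.0, 0.0, -2.5]
[0.0325, 0.0191, -0.0344] [-0.0, 0.0, -2.6]
[0.0316, 0.0205, -0.0344] [-0.0, 0.0, -2.5]
[0.0307, 0.0219, -0.0345] [-0.0, 0.0, -2.6]
[0.0296, 0.0233, -0.0344] [-0.0, 0.1, -2.5]
-> [0.476 0.199 0.24 ]
[0.0164, 0.0252, 0.003] [-1.1, -3.2, -3.6]
[0.015, 0.0261, 0.0026] [-1.1, -3.2, -3.6]
[0.0135, 0.0269, 0.0023] [-1.0, -3.2, -3.5]
[0.0119, 0.0277, 0.0021] [-1.1, -3.2, -3.6]
[0.0103, 0.0283, 0.002] [-1.0, -3.2, -3.5]
[0.0086, 0.0289, 0.002] [-1.1, -3.2, -3.6]
[0.0069, 0.0293, 0.0022] [-1.0, -3.2, -3.5]
[0.0053, 0.0297, 0.0023] [-1.1, -3.2, -3.6]
[0.0035, 0.0299, 0.0026] [-1.0, -3.1, -3.5]
[0.0018, 0.03, 0.0031] [-1.1, -3.2, -3.6]
```

carry_out:
  steps:
    - [[1,0.033,0.018,-0.034,0,0,-2.5],[1,0.032,0.019,-0.034,0,0,-2.6],[1,0.032,0.02,-0.034,0,0,-2.5],[1,0.031,0.022,-0.034,0,0,-2.6],[1,0.03,0.023,-0.034,0,0,-2.5]]

```text
t: 12.85
tcp_pos: [0.4383, -0.0988, 0.2675]
tool_rot: [-0.001, 0.342, 0.94, -0.0]
ft_force: [1.2, 0.5, -0.1]
gripper_width: 0.0078
grasp_force: 8.5
```

carry_out:
  steps:
    - [[1,0.016,0.025,0.003,-1.1,-3.2,-3.6],[1,0.015,0.026,0.003,-1.1,-3.2,-3.6],[1,0.014,0.027,0.002,-1.0,-3.2,-3.5],[1,0.012,0.028,0.002,-1.1,-3.2,-3.6],[1,0.01,0.028,0.002,-1.0,-3.2,-3.5]]

```text
t: 13.48
tcp_pos: [0.4564, 0.0497, 0.2512]
tool_rot: [0.146, 0.188, 0.971, -0.005]
ft_force: [0.7, -0.1, 0.2]
gripper_width: 0.0075
grasp_force: 8.5
```

carry_out:
  steps:
    - [[1,0.009,0.029,0.002,-1.1,-3.2,-3.6],[1,0.007,0.029,0.002,-1.0,-3.2,-3.5],[1,0.005,0.03,0.002,-1.1,-3.2,-3.6],[1,0.003,0.03,0.003,-1.0,-3.1,-3.5],[1,0.002,0.03,0.003,-1.1,-3.2,-3.6]]

```text
t: 14.1
tcp_pos: [0.4744, 0.199, 0.2361]
tool_rot: [0.284, 0.027, 0.958, -0.009]
ft_force: [0.3, -0.8, -0.8]
gripper_width: 0.0073
grasp_force: 8.5
```

```bash
python3 - <<'E'
from h import *
for _ in range(6): im=optics.get_image("wrist")
cv2.imwrite("pics/w5.png",im["image"][:,:,::-1])
s=monitor.get_state(); p,R=cur(); S,Y,N=fr();d=p-PORT; print(d@S,d@Y,d@N,s["gripper_width"],s["grasp_force"])
plan([(face(-.005,.003,.06),5),(face(-.005,.003,.018),5)])
E
```

```text
-0.06193466299879141 0.0017951526391586745 0.13813371079994127 0.007343430524095231 8.545401082083117
-> [0.565 0.193 0.203]
[-0.0114, 0.0003, 0.0156] [-0.0, -0.0, -0.0]
[-0.0114, 0.0003, 0.0156] [-0.0, -0.0, -0.0]
[-0.0114, 0.0002, 0.0156] [-0.0, -0.0, -0.0]
[-0.0114, 0.0003, 0.0156] [-0.0, -0.0, -0.0]
[-0.0114, 0.0002, 0.0157] [-0.1, -0.0, -0.0]
-> [0.588 0.192 0.167]
[-0.0, 0.0, 0.0084] [0.0, -0.0, -0.0]
[-0.0, 0.0, 0.0084] [0.0, -0.0, -0.0]
[-0.0, 0.0, 0.0084] [0.0, -0.0, -0.0]
[-0.0, 0.0, 0.0084] [0.0, -0.0, -0.0]
[-0.0, 0.0, 0.0084] [0.0, -0.0, -0.0]
```

View pics/w5.png

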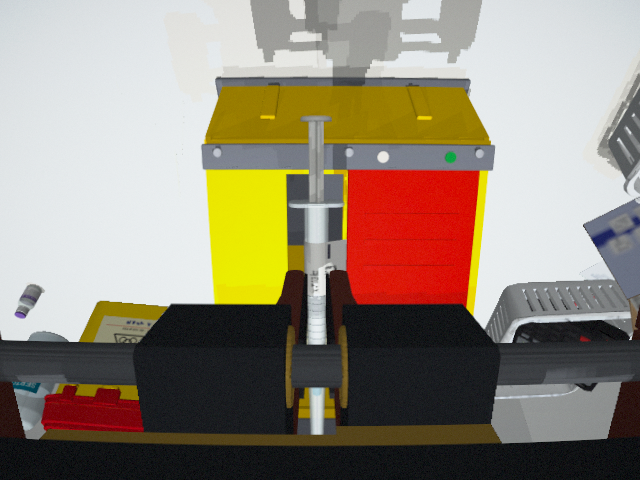

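carry_out:
  steps:
    - [[1,-0.012,0,0.015,0,0,0],[1,-0.012,0,0.015,0,0,0],[1,-0.011,0,0.016,0,0,0],[1,-0.011,0,0.016,0,0,0],[1,-0.011,0,0.016,0,0,0]]

```text
t: 15.02
tcp_pos: [0.5669, 0.1924, 0.2024]
tool_rot: [0.284, 0.028, 0.958, -0.009]
ft_force: [0.6, 0.0, 0.4]
gripper_width: 0.0076
grasp_force: 8.5
```

carry_out:
  steps:
    - [[1,0,0,0.01,0,0,0],[1,0,0,0.01,0,0,0],[1,0,0,0.01,0,0,0],[1,0,0,0.01,0,0,0],[1,0,0,0,0,0,0]]

```text
t: 15.65
tcp_pos: [0.5871, 0.1914, 0.1689]
tool_rot: [0.284, 0.028, 0.958, -0.009]
ft_force: [0.1, -0.8, 0.3]
gripper_width: 0.0076
grasp_force: 8.5
```

```bash
python3 - <<'E'
from h import *
ims=[]
for c in("wrist","side"): ims.append(optics.get_image(c)["image"])
a=cv2.resize(ims[1][130:290,230:390],(480,480))
cv2.imwrite("pics/w6.png",cv2.resize(np.hstack([ims[0],a])[:,:,::-1],(800,343)))
s=monitor.get_state(); p,R=cur(); S,Y,N=fr();d=p-PORT; print(d@S,d@Y,d@N,s["gripper_width"],s["grasp_force"],s["ft_force"])
E
```

```text
-0.004618956844493572 0.0026162805992367144 0.020491674275967958 0.007764944401589795 8.545649013103684 [-0.25826448 -0.0418698   0.36591826]
```

View pics/w6.png

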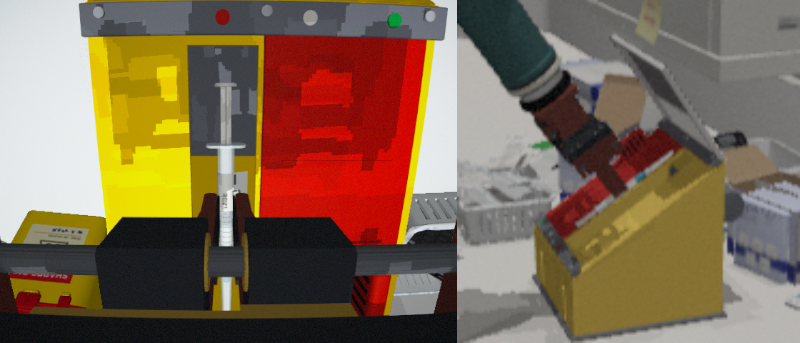

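carry_out:
  steps:
    - [[0,0,0,0,0,0,0],[0,0,0,0,0,0,0],[0,0,0,0,0,0,0],[0,0,0,0,0,0,0],[0,0,0,0,0,0,0]]

```text
t: 16.38
tcp_pos: [0.5873, 0.1915, 0.1698]
tool_rot: [0.284, 0.028, 0.958, -0.009]
ft_force: [-0.4, -0.6, -0.3]
gripper_width: 0.0439
grasp_force: 0.0
```

carry_out:
  steps:
    - [[0,0,0,-0.02,0,0,0],[0,0,0,-0.03,0,0,0],[0,0,0,-0.03,0,0,0],[0,0.01,0.01,-0.03,0,0,0],[0,0.02,0.02,-0.01,0,0,0]]

```text
t: 17.0
tcp_pos: [0.499, 0.2272, 0.2563]
tool_rot: [0.286, 0.029, 0.958, -0.008]
ft_force: [0.3, 0.5, -0.7]
gripper_width: 0.0436
grasp_force: 0.0
```

```bash
python3 - <<'E'
from h import *
for _ in range(3): im=optics.get_image("wrist")
cv2.imwrite("pics/w7.png",im["image"][:,:,::-1])
S,Y,N=fr()
for q in models.regions_of("syringe_mid","wrist")[:2]:
    P,u,v=cloud(im,q["mask"]); print(q["score"],q["xy"],len(P),np.median(P,0) if len(P) else "")
P,u,v=cloud(im); hsv=cv2.cvtColor(im["image"],cv2.COLOR_RGB2HSV)[v,u].astype(int)
L=np.c_[(P-PORT)@S,(P-PORT)@Y,(P-PORT)@N]
red=((hsv[:,0]<8)|(hsv[:,0]>172))&(hsv[:,1]>130)&(hsv[:,2]>30)&(abs(L[:,0])<.12)
for m in (red&(abs(L[:,2])<.012),red&(L[:,2]>.016)&(L[:,2]<.04)): print(m.sum(),np.percentile(L[m],[2,50,98],0).round(4).tolist())
p,R=cur();d=p-PORT;print(d@S,d@Y,d@N)
plan([(face(.043,.099,.11),5),(face(.043,.099,.011),5)])
E
```

```text
0.56 [288.9, 161.1] 716 [0.60678202 0.18837992 0.01509352]
23626 [[-0.1017, 0.0258, 0.0041], [-0.0376, 0.066, 0.0056], [0.0582, 0.1173, 0.0072]]Traceback (most recent call last):
  File "<stdin>", line 10, in <module>
    return _quantile_unchecked(
        a, q, axis, out, overwrite_input, method, keepdims, weights)
    return _ureduce(a,
                    func=_quantile_ureduce_func,
    ...<5 lines>...
                    overwrite_input=overwrite_input,
                    method=method)
    r = func(a, **kwargs)
    result = _quantile(arr,
                       quantiles=q,
    ...<2 lines>...
                       out=out,
                       weights=wgt)
    slices_having_nans = np.isnan(arr[-1, ...])
                                  ~~~^^^^^^^^^
IndexError: index -1 is out of bounds for axis 0 with size 0
```

View pics/w7.png

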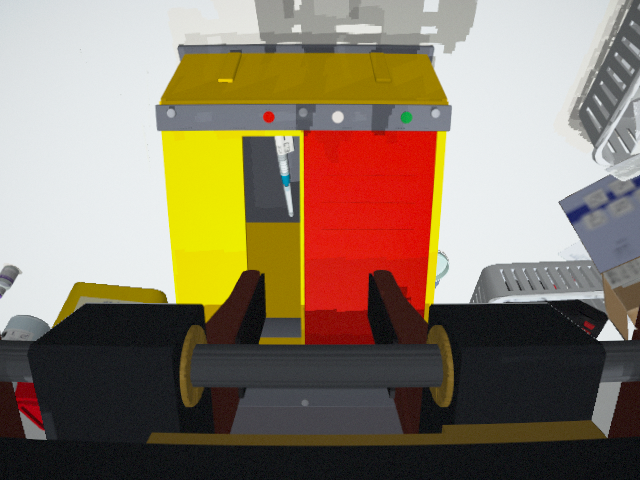

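```bash
python3 - <<'E'
from h import *
S,Y,N=fr();p,R=cur();d=p-PORT;print(d@S,d@Y,d@N)
plan([(face(.043,.099,.11),5),(face(.043,.099,.012),5)])
E
```

```text
-0.03472347752638807 0.03292146401043814 0.140541414270824
-> [0.584 0.288 0.271]
[-0.0156, 0.0132, 0.0061] [0.0, 0.0, 0.0]
[-0.0156, 0.0132, 0.0061] [0.0, 0.0, 0.0]
[-0.0156, 0.0132, 0.0061] [0.0, 0.0, 0.0]
[-0.0155, 0.0131, 0.0062] [0.0, 0.0, 0.1]
[-0.0155, 0.0132, 0.0061] [0.0, 0.1, 0.0]
-> [0.637 0.285 0.188]
[-0.0, -0.0, 0.0196] [0.0, -0.0, 0.0]
[-0.0, -0.0, 0.0196] [0.0, -0.0, 0.0]
[-0.0, -0.0, 0.0196] [0.0, -0.0, 0.0]
[-0.0001, -0.0, 0.0196] [0.0, -0.0, 0.0]
[-0.0, -0.0, 0.0196] [0.0, -0.0, 0.0]
```

carry_out:
  steps:
    - [[-0.4,-0.016,0.013,0.006,0,0,0],[-0.4,-0.016,0.013,0.006,0,0,0],[-0.4,-0.016,0.013,0.006,0,0,0],[-0.4,-0.015,0.013,0.006,0,0,0],[-0.4,-0.015,0.014,0.006,0,0,0]]
  newtons: 25

```text
t: 17.82
tcp_pos: [0.5855, 0.2873, 0.2708]
tool_rot: [0.284, 0.028, 0.958, -0.009]
ft_force: [0.3, -0.8, -0.2]
gripper_width: 0.0617
grasp_force: 0.0
```

carry_out:
  steps:
    - [[-0.4,0,0,0.02,0,0,0],[-0.4,0,0,0.02,0,0,0],[-0.4,0,0,0.02,0,0,0],[-0.4,0,0,0.019,0,0,0],[-0.4,0,0,0.018,0,0,0]]

```text
t: 18.45
tcp_pos: [0.6375, 0.2844, 0.1886]
tool_rot: [0.284, 0.028, 0.958, -0.009]
ft_force: [-0.5, 0.2, 0.1]
gripper_width: 0.0615
grasp_force: 0.0
```

carry_out:
  steps:
    - [[1,0,0,0,0,0,0],[1,0,0,0,0,0,0],[1,0,0,0,0,0,0],[1,0,0,0,0,0,0],[1,0,0,0,0,0,0]]

```text
t: 19.08
tcp_pos: [0.6368, 0.2847, 0.1905]
tool_rot: [0.285, 0.028, 0.958, -0.009]
ft_force: [-0.5, -1.4, 0.7]
gripper_width: 0.0148
grasp_force: 1.0
```

carry_out:
  steps:
    - [[1,0,0,0,0,0,0],[1,0,0,0,0,0,0],[1,0,0,0,0,0,0],[1,0,0,0,0,0,0],[1,0,0,0,0,0,0]]

```text
t: 19.7
tcp_pos: [0.6369, 0.2847, 0.1904]
tool_rot: [0.285, 0.028, 0.958, -0.009]
ft_force: [-4.3, -1.4, 5.6]
gripper_width: 0.0116
grasp_force: 25.0
```

carry_out:
  steps:
    - [[1,0,-0.012,0,0,0,0],[1,0,-0.012,0,0,0,0],[1,0,-0.012,0,0,0,0],[1,0,-0.011,0,0,0,0],[1,0,0,0,0,0,0]]

```text
t: 20.32
tcp_pos: [0.634, 0.2367, 0.1904]
tool_rot: [0.284, 0.029, 0.958, -0.009]
ft_force: [-4.1, -1.2, 5.6]
gripper_width: 0.012
grasp_force: 25.0
```

carry_out:
  steps:
    - [[-0.2,0,0,0,0,0,0],[-0.2,0,0,0,0,0,0],[-0.2,0,0,0,0,0,0],[-0.2,0,0,0,0,0,0],[-0.2,0,0,0,0,0,0]]

```text
t: 20.95
tcp_pos: [0.6341, 0.2379, 0.1899]
tool_rot: [0.284, 0.028, 0.958, -0.009]
ft_force: [0.2, 0.7, 0.1]
gripper_width: 0.0525
grasp_force: 0.0
```

carry_out:
  steps:
    - [[-0.2,0,0,-0.03,0,0,0],[-0.2,0,0,-0.03,0,0,0],[-0.2,0,0,-0.03,0,0,0],[-0.2,0.02,0,-0.03,0,0,0],[-0.2,0.02,0,-0.02,0,0,0]]

```text
t: 21.58
tcp_pos: [0.5238, 0.2445, 0.2868]
tool_rot: [0.285, 0.028, 0.958, -0.008]
ft_force: [-0.0, 0.3, -0.4]
gripper_width: 0.0525
grasp_force: 0.0
```

```bash
python3 - <<'E'
from h import *
for _ in range(3): im=optics.get_image("wrist")
S,Y,N=fr()
P,u,v=cloud(im); hsv=cv2.cvtColor(im["image"],cv2.COLOR_RGB2HSV)[v,u].astype(int)
L=np.c_[(P-PORT)@S,(P-PORT)@Y,(P-PORT)@N]
red=((hsv[:,0]<8)|(hsv[:,0]>172))&(hsv[:,1]>130)&(hsv[:,2]>30)&(abs(L[:,0])<.12)
for m in (red&(abs(L[:,2])<.012),red&(L[:,2]>.016)&(L[:,2]<.04)):
  if m.sum()>5: print(m.sum(),np.percentile(L[m],[2,50,98],0).round(4).tolist())
t=optics.get_image("top")
for n in "swab_carton_base desk_stapler_base tape_roll_base".split():
    q=models.regions_of(n,"top")[0]; P,_,_=cloud(t,q["mask"]); print(n,q["xy"],np.median(P,0).round(3))
E
```

```text
28872 [[-0.1013, -0.0203, 0.0041], [-0.0209, 0.0256, 0.0056], [0.1, 0.0702, 0.0084]]
1124 [[0.0303, 0.0423, 0.0199], [0.0512, 0.0484, 0.0341], [0.0779, 0.0544, 0.0358]]
swab_carton_base [439.1, 232.0] [ 0.551 -0.413  0.089]
desk_stapler_base [369.2, 234.4] [ 0.549 -0.238  0.04 ]
tape_roll_base [421.7, 305.1] [ 0.368 -0.356  0.045]
```

```bash
python3 -c "
from station import workorder; print(workorder.job_done())"
```

```text
the job is handed in; nothing more can be done
None
```

The job is handed in, with no verdict returned: the shutter clicked open, the syringe dropped into the container (seen on its floor), the shutter is back within about 0.5 mm of its temporarily closed stop by camera, and the carton, stapler and tape roll were not touched.

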